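# Jack up the instrument chassis and hold it

### The job

Stand the small bench jack flat on the table with its saddle centred under the round-ended lift lug of the grey instrument chassis, and give it a trial stroke: handle all the way down, then all the way up again so that the chassis is back on its feet. Then press the handle all the way down once more and finish holding it down, the chassis raised on the saddle alone, so that its feet can be changed; do not let go at the end. Do not push or lift the chassis with the arm, and leave the other things on the bench where they are.

Things in the scene. Friction and masses are not known exactly. Their poses are not given: they have to be found in the camera images.
- chassis: Loose grey steel instrument case, about 3 kg, 260 (x) x 220 (y) mm, top at 120, on four feet 15 high. Origin: centre of its underside, at table height. On its +y face, at x = +45 mm, a lift lug 40 wide, 74 to 82 mm up, sticks out 60 mm, round-ended with a hex bolt head (7 high) on top. The short square bracket at x = -75 mm (22 long) is no lift point. Lifted, it tilts on its far feet.
- lift_pad (a point): Centre of the underside of the round pad (28 mm across) below the lug, straight under the bolt head: chassis frame (45, 150, 66) mm, so 66 mm above the table and 40 mm out from the case's +y face.
- jack: Loose single-stroke jack, 1 kg. Origin at its underside below the carrying block, z up; +x points to the saddle (x = +85 mm), handle towards -x. Base plate 72 wide, 8 thick, x = -180 to +110 mm. Carrying block 36 (x) x 40 (y) mm, top at 78: grasp it across y. Cheeks 70 high at x = -28 to -58; handle pivot at x = -45 mm, 60 up.
- jack_grip (a point): Point on the axis of the jack's carrying block, 55 mm above the base's underside: a good place for the TCP when grasping across the jack's y.
- saddle (a point): Centre of the top of the jack's steel saddle (disc 36 mm across, 8 thick): jack frame (85, 0, 52) mm with the handle up, so it slides under the lift pad with 14 mm to spare. It rises straight up 58 mm per rad of handle, 35 mm in all, and meets the pad at about 0.24 rad.
- handle_top (a point): Centre of the flat upper face of the handle's rubber grip (28 wide, 72 long, 16 thick mm), 120 mm along the handle from its pivot and 8 mm above its axis: the place to press with shut fingertips. It moves with the handle.
- handle (a joint): Angle of the jack's handle, rad: 0 = up (it slopes 0.5 rad above level towards the jack's -x), growing as it is pressed down; stop at 0.6 (0.1 rad below level). A spring lifts it back to 0 when let go. Pressing at handle_top takes 2 to 4 N unloaded, about 6 to 13 N with the chassis on the saddle.
- multimeter: Bystander, leave it: yellow hand multimeter lying flat, 85 x 165 x 36 mm; origin in the centre of its underside.
- cup: Bystander, leave it: white paper cup, 72 across, 90 high mm; origin in the centre of its underside.
- spool: Bystander, leave it: aluminium solder spool standing on end, 54 across, 50 high mm; origin in the centre of its underside.
- can: Bystander, leave it: small tin, 52 across, 75 high mm; origin in the centre of its underside.
- capacitor: Bystander, leave it: black capacitor can standing up, 36 across, 55 high mm; origin in the centre of its underside.
- screwdriver: Bystander, leave it: screwdriver lying flat; origin at the middle of its underside.
- tape: Bystander, leave it: roll of grey tape lying flat, 90 across, 19 high mm; origin in the centre of its underside.
- wrench: Bystander, leave it: open-ended wrench lying flat; origin at the middle of its underside.

How it is judged:
On the way, in this order (a step that is already met when the one before it is completed fails the run):
1. the jack stands flat with its saddle under the lift pad, handle up (horizontal distance between saddle and lift_pad below 0.014 m and value of joint handle below 0.12 rad and height (world z) of lift_pad below 0.069 m and height (world z) of jack below 0.004 m and angle between jack's own z axis and vertical below 0.06 rad), for 0.3 s.
2. trial stroke: handle down, the jack lifts the pad (value of joint handle above 0.48 rad and height (world z) of lift_pad above 0.076 m and horizontal distance between saddle and lift_pad below 0.014 m and contact force between jack and chassis above 4 N and contact force between the arm and chassis below 0.5 N and height (world z) of jack below 0.004 m and angle between jack's own z axis and vertical below 0.06 rad), for 0.1 s.
3. handle up again, chassis back on its feet (all of step 1), for 0.1 s.
At the end, for the whole second after the job is handed in: Fingers press the jack (>1 N), handle over 0.48 of 0.6 rad, still; lift pad 10 mm or more above rest, on the saddle (>4 N, within 14 mm in plan); jack flat (<0.06 rad) on the table; chassis at rest, tilted <0.15 rad, untouched by the arm (all of step 2 and contact force between the fingers and chassis below 0.5 N and contact force between the fingers and jack above 1 N and velocity of joint handle below 0.1 rad/s and linear speed of chassis below 0.02 m/s and angle between chassis's own z axis and vertical below 0.15 rad); the arm keeps its last pose, push and grip.
It fails at once if the arm pushed or lifted the chassis (over 6 N) (contact force between any of the arm, the fingers and chassis above 6 N).
It fails at once if the chassis was shoved along the bench more than 40 mm (distance of chassis from where it was at the start of the episode above 0.04 m).
It fails at once if a bystander was moved more than 30 mm (distance of any of multimeter, cup, spool, can, capacitor, screwdriver, tape, wrench from where it was at the start of the episode above 0.03 m).
It also fails if it takes over 69 s, if anything falls off the work surface, if the arm or the gripper's body presses on something with over 40 N, if the wrist force passes 120 N, or if a joint passes its speed limit or range.

### The arm

A 6-joint arm with a two-finger parallel gripper is mounted at the origin on the work surface. World frame = base frame: x ahead of the robot, y to its left, z up, the work surface at z = 0. Lengths are in m, angles in rad, forces in N, time in s.
With the tool pointing down it reaches from about 0.375 to 0.9 m from the base axis. Payload 3.1 kg.
Tool frame: the origin (TCP) lies between the finger pads, 19 mm behind the fingertips; this is the grasp point; z points along the fingers, y is the line along which they close (so a half turn about z gives the same grasp; the last joint's range is limited). The gripper opens to 85 mm and grips with 20 to 120 N. Pads are 22 mm wide; open, the fingers measure 114 mm over their backs; the gripper's body (76 mm by 85 mm) begins 54 mm behind the grasp point. The pads swing forward as they close: fully open they stand 13 mm farther back than shut.
Start: joints at [-1.312, 0.527, 1.433, -0, 1.181, -0.178], TCP at [0.265, -0.566, 0.25] pointing down, gripper open.
Joint ranges: [-3.08, 3.08], [-0.75, 2.2], [0.22, 2.44], [-1.43, 4.57], [0, 2.65], [-2.85, 2.85]. Speed limits (rad/s): [2.79, 2.79, 3.14, 3.14, 3.14, 3.14].

### API

Orientations are given as a unit quaternion [x, y, z, w].
In Python, from station import manip gives the robot as it stands.
- The arm moves only by the tool drive_tool, never from a script. Its argument "plan" is a list of rows, each a list of 7 numbers: the shift along the tool's x, y, z in m, then the turn, a rotation vector about the tool's x, y, z in degrees, then the opening, from -1 (shut) to 1 (fully open). In form: [[x, y, z, wx, wy, wz, gripper], ...]. A call has 1 to 10 rows; each row shifts and turns the commanded pose from where the row before left it, along the tool's axes as they then stand; what a row does not reach is not made up. A row lasts 1/10 s, in which the tool goes at most 50 mm and 8.59 degrees, less where a joint would pass 70% of its speed; a pose out of reach is approached as far as the arm can. A call is refused whole if a number of a shift passes 0.05 or a number of a turn 8.59, either way. A call with a gripper value outside its range is refused whole. The fingers move at their own pace and stop on an object; "newtons" is the grip in N (left out, the last holds). Time passes only in rows, so rows that do not move let the fingers close. It gives the time, the measured TCP pose, the force, the opening and the grip force at its end, in the units of the state.
- manip.sense(): the state, without advancing time (a new reading comes with each control period).
- manip.snapshot(name): name is "scene" or "top" or "wrist"; returns a dict with "image" (420x560x3 uint8, red, green, blue), "z_map" (420x560 float32, m along the optical axis (not along the pixel's ray), 0 where there is no reading), "fov_y" (degrees; the focal length in pixels is half the picture's height over the tangent of half this angle, whatever the lens; pixels are square), "cx", "cy" (the principal point, pixels), "k1" (the pictures are not rectified: a ray, as slopes to the right and down, at radius r is drawn at 1 + k1 r^2 times it, then the intrinsics apply), "extrinsics" (4x4, takes a point from camera to world coordinates); the wrist camera has in their place "mount" (4x4, takes a point from camera to tool coordinates, whose origin is the TCP and whose axes are the flange's). Camera axes: x right, y up, looking along -z (the intrinsics and any distortion apply to the point x, -y, -z); pixel columns grow to the right and rows downward; lengths in m; the calibration is good to about 2 mm. A picture is of the moment at which its call begins: read the wrist's pose just before it.
- manip.sign_off(): hands the job in; it is judged then, once.
The state is a dict: "t": time; "q": joint angles; "qd": joint speeds; "tau": joint torques, N m; "tcp_pos": TCP position; "tool_rot": TCP orientation; "force": force on the tool from outside, world axes, zero at the start; "ft_torque": the same for the moment, N m; "finger_gap": opening from 0.0 (shut) to 1.0 (fully open); "gripper_force": force on a finger pad.
Only numpy, scipy, OpenCV 4.12 (cv2) and the standard library are available. Lean on these libraries where they do the work, as an engineer would, in place of code of your own. Each camera call takes 0.05 s, during which the arm holds its last target. There are 200 camera calls.

## Working session

There is one attempt and no reset: what is moved stays moved. The work goes in short steps, Python scripts to look and compute and a tool call to move; the robot and the scene stay as the last step left them, time stands still between calls to the robot, and variables do not carry over. Pictures are saved under pics/ and viewed, at most 10 in all, crops included, and the job is handed in when it is done.

Besides the shell and the picture viewer there is one more tool, called after ">>>" by a JSON object that holds its "method" and its "body". drive_tool: Moves the arm, as the interface text tells. Its arguments: {"type":"object","properties":{"plan":{"type":"array"},"newtons":{"type":"number"}},"required":["plan"]}

```bash
mkdir -p pics; ls
cat > h.py <<'E'
import numpy as np, cv2
from station import manip
from scipy.spatial.transform import Rotation as R
def cam(name):
    s=manip.sense(); d=manip.snapshot(name)
    if name=="wrist":
        T=np.eye(4);T[:3,:3]=R.from_quat(s["tool_rot"]).as_matrix();T[:3,3]=s["tcp_pos"]
        d["extrinsics"]=T@d["mount"]
    return d
def cloud(d):
    """world xyz per pixel"""
    z=d["z_map"];h,w=z.shape;f=h/2/np.tan(np.radians(d["fov_y"])/2)
    K=np.array([[f,0,d["cx"]],[0,f,d["cy"]],[0,0,1.]])
    v,u=np.mgrid[:h,:w].astype(np.float32)
    p=cv2.undistortPoints(np.stack([u,v],-1).reshape(-1,1,2),K,np.array([d["k1"],0,0,0.])).reshape(h,w,2)
    c=np.stack([p[...,0]*z,-p[...,1]*z,-z],-1)
    E=np.array(d["extrinsics"]);P=c@E[:3,:3].T+E[:3,3];P[z==0]=np.nan
    return P
def save(d,n): cv2.imwrite(f"pics/{n}.png",d["image"][...,::-1])
E
python3 - <<'E'
from h import *
for n in("scene","top"):
    d=cam(n);save(d,n);np.savez(n+".npz",P=cloud(d),im=d["image"]);print(d["fov_y"],d["k1"],np.round(d["extrinsics"],3))
print(manip.sense())
E
```

```text
pics
56.20713028631805 -0.08742888567325502 [[ 0.707 -0.546  0.449  0.971]
 [ 0.707  0.556 -0.437 -0.366]
 [-0.011  0.626  0.779  0.817]
 [ 0.     0.     0.     1.   ]]
52.10693996362147 -0.12732425358770966 [[ 0.03   0.985 -0.172  0.347]
 [-0.999  0.032  0.013  0.054]
 [ 0.018  0.172  0.985  1.326]
 [ 0.     0.     0.     1.   ]]
{'t': 0.1, 'q': array([-1.31150852e+00,  5.28400233e-01,  1.43378700e+00, -1.20229151e-05,
        1.18139866e+00, -1.78506193e-01]), 'qd': array([ 6.68407194e-04, -2.64072069e-03, -4.85199911e-03, -1.51258683e-03,
        1.16464313e-03,  5.83145365e-07]), 'tau': array([ 2.00428221e-04, -4.43301594e+01, -1.78586555e+01, -2.35101197e-04,
        3.87265711e-03, -3.87881300e-06]), 'tcp_pos': array([ 0.2648244 , -0.56544289,  0.24911075]), 'tool_rot': array([ 9.76136582e-01,  2.17155200e-01, -4.57979618e-05, -9.95582814e-04]), 'force': array([0.20868106, 0.00466725, 0.49843619]), 'ft_torque': array([ 0.02584528,  0.00615164, -0.02347927]), 'gripper_force': 0.0, 'finger_gap': 1.002758830795398}
```

View pics/scene.png

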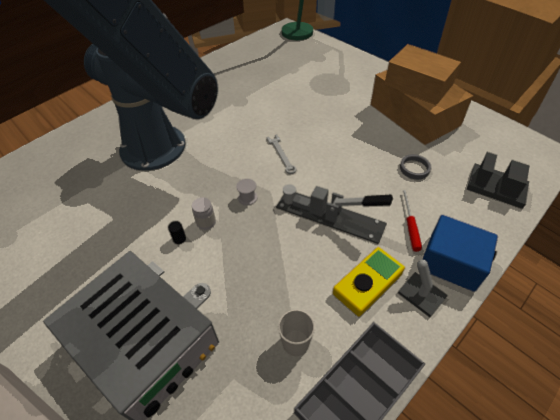

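View pics/top.png

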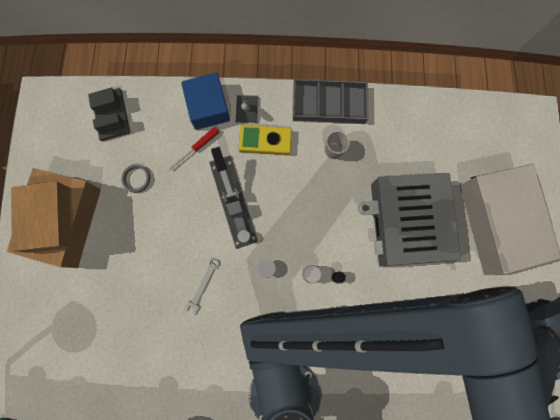

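The views show the jack (top view: saddle about (243,237), block (232,198), grip (218,158)). The chassis lug is at about (366,208), with the spool at (267,268) and the cup at (336,143). Next I measure from the clouds.

Run:
```python
from h import *
D=np.load("top.npz");P=D["P"];im=D["im"].astype(int)
Z=P[...,2]
def box(r0,r1,c0,c1): 
    m=np.zeros(Z.shape,bool);m[r0:r1,c0:c1]=1;return m
def rect(m,n):
    q=P[m][:,:2].astype(np.float32);(c,s,a)=cv2.minAreaRect(q*1000);print(n,m.sum(),np.round(c,1),np.round(s,1),round(a,1),"medz",np.round(np.median(P[m][:,2]),4))
print("table z",np.nanmedian(Z[box(300,310,100,200)]),np.nanmedian(Z[box(215,235,300,340)]))
J=box(145,255,195,265)
rect(J&(Z>.004)&(Z<.013),"plate")
for lo,hi in((.013,.04),(.045,.058),(.058,.073),(.073,.085),(.085,.2)): 
    m=J&(Z>lo)&(Z<hi); rect(m,f"jack {lo}-{hi}") if m.sum()>3 else 0
C=box(160,280,355,470)
rect(C&(Z>.115)&(Z<.125),"chassis top")
L=box(195,222,350,376)
rect(L&(Z>.075)&(Z<.0855),"lug");rect(L&(Z>.0855)&(Z<.1),"bolt")
S=np.load("scene.npz");P=S["P"];Z=P[...,2]
print("scene table",np.nanmedian(Z[box(230,260,250,270)]))
rect(box(240,420,40,220)&(Z>.115)&(Z<.125),"S chassis top")
L=box(278,310,182,215);rect(L&(Z>.075)&(Z<.0855),"S lug");rect(L&(Z>.0855)&(Z<.1),"S bolt")
J=box(180,245,270,395)
rect(J&(Z>.004)&(Z<.012),"S plate");rect(J&(Z>.045)&(Z<.056)&box(180,205,278,300),"S saddle");rect(J&(Z>.073)&(Z<.083),"S block")
rect(J&(Z>.085)&(Z<.2),"S handle")
P=D["P"];Z=P[...,2]
for n,b in(("spool",box(258,282,255,288)),("cup",box(130,160,322,352)),("can",box(264,284,302,324)),("cap",box(268,284,330,348)),("meter",box(120,157,236,294))): rect(b&(Z>.03)&(Z<.1),n)
```

```text
table z -0.0007145481239910767 -0.000859364245184846
plate 1344 [592.2 191.4] [344.7 221. ] 2.0 medz 0.0069
jack 0.013-0.04 405 [602.1 195.3] [312.9 219.2] 0.1 medz 0.0271
jack 0.045-0.058 136 [523.  154.1] [145.7  40.9] 20.9 medz 0.0508
jack 0.058-0.073 120 [539.7 154.2] [160.4  49.9] 26.8 medz 0.0675
jack 0.073-0.085 203 [579.6 176.9] [99.1 42.8] 18.7 medz 0.0779
jack 0.085-0.2 308 [634.5 195.2] [183.9  28.3] 21.2 medz 0.1173
chassis top 6109 [ 532.2 -372.6] [261.8 222.1] 4.9 medz 0.1196
lug 186 [ 562.9 -226.1] [40.2 54.3] 6.3 medz 0.0813
bolt 35 [ 561.3 -224. ] [27.1 51.2] 2.0 medz 0.0881
scene table -0.00015652005450350615
S chassis top 14098 [ 537.8 -417.1] [264.7 311.3] 5.2 medz 0.1205
S lug 356 [ 563.1 -225.3] [41.7 51.8] 5.8 medz 0.0822
S bolt 65 [ 563.4 -218.3] [16.9 19.9] 29.8 medz 0.0893
S plate 1586 [586.5 196.3] [335.6 215. ] 45.9 medz 0.008
S saddle 128 [473.4 137.5] [31.9 37.2] 44.1 medz 0.0511
S block 222 [585.5 180.8] [106.2  41.4] 23.8 medz 0.0772
S handle 435 [670.8 209.7] [104.1  31.7] 21.0 medz 0.1164
spool 261 [377.4  65.5] [53.  50.2] 1.7 medz 0.0489
cup 329 [ 760.1 -135.5] [68.1 69. ] 31.6 medz 0.0688
can 252 [362.7 -66.7] [47.5 50.8] 70.6 medz 0.0735
cap 129 [ 355.3 -149.1] [32.5 36.1] 0.6 medz 0.0537
meter 1256 [780.2  84.2] [164.6  83.3] 88.2 medz 0.0361
```

Run:
```python
from h import *
a=cv2.imread("pics/scene.png")[170:320,170:400];b=cv2.imread("pics/top.png")[140:290,190:400]
a=cv2.resize(a,None,fx=2,fy=2);b=cv2.resize(b,None,fx=2,fy=2)
o=np.zeros((600,460,3),np.uint8);o[:300,:460]=a;o[300:,:420]=b;cv2.imwrite("pics/crop.png",o)
```

```text
(no output)
```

View pics/crop.png

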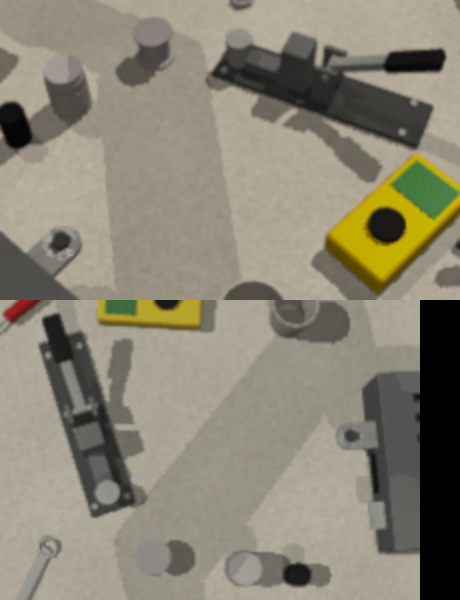

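>>> {"method": "drive_tool", "body": {"plan": [[0.0336,-0.0319,0,0,0,0,1],[0.0336,-0.0319,0,0,0,0,1],[0.0336,-0.0319,0,0,0,0,1],[0.0336,-0.0319,0,0,0,0,1],[0.0336,-0.0319,0,0,0,0,1],[0.0336,-0.0319,0,0,0,0,1],[0.0336,-0.0319,0,0,0,0,1],[0.0336,-0.0319,0,0,0,0,1],[0.0336,-0.0319,0,0,0,0,1],[0.0336,-0.0319,0,0,0,0,1]]}}

```text
t: 1.1
tcp_pos: [0.4342, -0.1328, 0.2499]
tool_rot: [0.976, 0.217, -0.0, -0.0]
force: [0.1, -0.8, 0.0]
finger_gap: 1.0
gripper_force: 0.0
```

>>> {"method": "drive_tool", "body": {"plan": [[0.0336,-0.0319,0,0,0,4,1],[0.0336,-0.0319,0,0,0,0,1],[0.0336,-0.0319,0,0,0,0,1],[0.0336,-0.0319,0,0,0,0,1],[0.0336,-0.0319,0,0,0,0,1],[0.0336,-0.0319,0,0,0,0,1],[0.02,-0.03,0,0,0,0,1],[0,0,0,0,0,0,1],[0,0,0,0,0,0,1]]}}

```text
t: 2.0
tcp_pos: [0.5576, 0.1536, 0.2493]
tool_rot: [0.983, 0.184, -0.001, 0.0]
force: [0.2, -0.3, -0.1]
finger_gap: 1.0
gripper_force: 0.0
```

Run:
```python
from h import *
d=cam("wrist");save(d,"w1");np.savez("w1.npz",P=cloud(d),im=d["image"]);s=manip.sense();print(s["tcp_pos"],s["tool_rot"],s["q"],np.round(d["mount"],3),d["fov_y"])
```

```text
[0.55752355 0.15264034 0.2494787 ] [ 9.83062148e-01  1.83270483e-01 -8.38673588e-04  2.00809273e-04] [ 7.42920442e-02  4.65359616e-01  1.55239518e+00 -6.46406715e-04
  1.12546105e+00  1.27674264e+00] [[ 0.001  0.949  0.317  0.081]
 [ 1.    -0.001 -0.001 -0.001]
 [-0.     0.317 -0.949 -0.123]
 [ 0.     0.     0.     1.   ]] 64.47972931095418
```

View pics/w1.png

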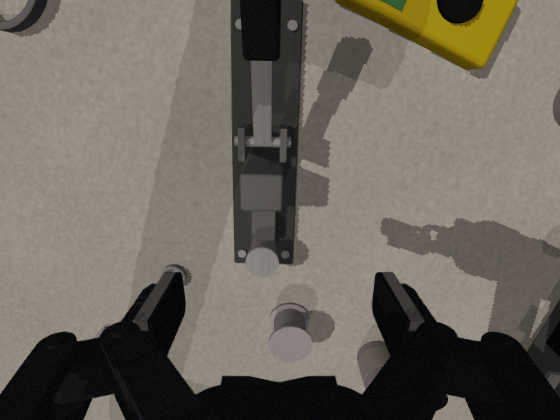

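The wrist view shows the jack's axis almost upright in the picture: block top about (261,190), saddle (262,261), pivot cheeks (262,143). The fingers are well clear. I'll measure block, saddle and yaw from this view.

Run:
```python
from h import *
D=np.load("w1.npz");P=D["P"];Z=P[...,2]
def rect(r0,r1,c0,c1,lo,hi,n):
    m=np.zeros(Z.shape,bool);m[r0:r1,c0:c1]=1;m&=(Z>lo)&(Z<hi);k=cv2.morphologyEx(m.astype(np.uint8),cv2.MORPH_OPEN,np.ones((3,3)))>0
    q=P[k];c,s,a=cv2.minAreaRect((q[:,:2]*1000).astype(np.float32));print(n,k.sum(),np.round(c,1),np.round(s,1),round(a,2),np.median(q[:,2]).round(4));return np.array(c)
rect(150,225,225,300,.073,.084,"block")
rect(240,285,235,290,.044,.058,"saddle")
rect(60,270,225,305,.004,.0115,"plate")
rect(0,60,235,290,.08,.2,"grip")
rect(320,365,265,315,.04,.06,"spool")
s=manip.sense();T=R.from_quat(s["tool_rot"]).as_matrix();print(s["tcp_pos"],T)
```

```text
block 1597 [549.6 168.4] [36.3 39.7] 19.05 0.0775
saddle 845 [470.2 139.4] [35.2 34.7] 20.19 0.0513
plate 7064 [555.7 170.8] [232.3  72.7] 19.84 0.0076
grip 2314 [672.  212.9] [36.6 28. ] 20.79 0.1155
spool 1300 [377.2  69.2] [54.8 51.1] 22.42 0.0496
[0.55752355 0.15264034 0.2494787 ] [[ 9.32822453e-01  3.60332886e-01 -1.57533169e-03]
 [ 3.60332213e-01 -9.32823779e-01 -7.02224218e-04]
 [-1.72254134e-03  8.74077638e-05 -9.99998513e-01]]
```

>>> {"method": "drive_tool", "body": {"plan": [[-0.0017,-0.0176,0,0,0,1.1,1],[0,0,0.045,0,0,0,1],[0,0,0.045,0,0,0,1],[0,0,0.04,0,0,0,1],[0,0,0.03,0,0,0,1],[0,0,0.02,0,0,0,1],[0,0,0.0125,0,0,0,1],[0,0,0,0,0,0,1],[0,0,0,0,0,0,1]]}}

```text
t: 2.95
tcp_pos: [0.5508, 0.1681, 0.0582]
tool_rot: [0.985, 0.173, 0.0, 0.0]
force: [0.1, 0.6, -0.2]
finger_gap: 1.003
gripper_force: 0.0
```

>>> {"method": "drive_tool", "body": {"plan": [[0,0,0,0,0,0,-1],[0,0,0,0,0,0,-1],[0,0,0,0,0,0,-1],[0,0,0,0,0,0,-1],[0,0,0,0,0,0,-1],[0,0,0,0,0,0,-1],[0,0,0,0,0,0,-1],[0,0,0,0,0,0,-1]], "newtons": 80}}

```text
t: 3.75
tcp_pos: [0.5511, 0.1684, 0.0586]
tool_rot: [0.985, 0.174, 0.001, 0.0]
force: [0.2, -3.0, 4.6]
finger_gap: 0.459
gripper_force: 80.8
```

>>> {"method": "drive_tool", "body": {"plan": [[0,0,-0.01,0,0,0,-1],[0,0,-0.02,0,0,0,-1],[0,0,-0.02,0,0,0,-1],[0,0,0,0,0,0,-1],[0,0,0,0,0,0,-1]]}}

```text
t: 4.25
tcp_pos: [0.5491, 0.1688, 0.1066]
tool_rot: [0.985, 0.174, -0.001, -0.0]
force: [-0.6, -0.7, -10.5]
finger_gap: 0.458
gripper_force: 83.1
```

>>> {"method": "drive_tool", "body": {"plan": [[0,0,0,0,0,-5,-1],[0,0,0,0,0,-8,-1],[0,0,0,0,0,-8.5,-1],[0,0,0,0,0,-8.5,-1],[0,0,0,0,0,-8.5,-1],[0,0,0,0,0,-8.5,-1],[0,0,0,0,0,-8.5,-1],[0,0,0,0,0,-8.5,-1],[0,0,0,0,0,-7,-1],[0,0,0,0,0,-4,-1]]}}

```text
t: 5.25
tcp_pos: [0.5486, 0.1686, 0.1054]
tool_rot: [0.674, 0.739, -0.002, -0.001]
force: [-0.6, 0.1, -9.6]
finger_gap: 0.459
gripper_force: 82.9
```

>>> {"method": "drive_tool", "body": {"plan": [[0,0,0,0,0,0,-1],[0,0,0,0,0,0,-1]]}}

```text
t: 5.45
tcp_pos: [0.5493, 0.1687, 0.1061]
tool_rot: [0.676, 0.737, -0.001, -0.001]
force: [0.6, 0.0, -10.4]
finger_gap: 0.457
gripper_force: 82.8
```

Run:
```python
from h import *
s=manip.sense();T=R.from_quat(s["tool_rot"]).as_matrix();print(s["tcp_pos"],np.degrees(np.arctan2(T[1,0],T[0,0])),T[:,2],s["q"],s["ft_torque"],s["force"])
d=cam("wrist");save(d,"w2");np.savez("w2.npz",P=cloud(d),im=d["image"])
d=cam("top");np.savez("t2.npz",P=cloud(d),im=d["image"]);save(d,"t2")
```

```text
[0.54926352 0.1686633  0.10613419] 94.89738025374743 [-2.86147737e-03 -3.01107989e-04 -9.99995861e-01] [ 1.03525626e-01  6.62053493e-01  1.67504441e+00 -5.24379091e-06
  8.07372032e-01  1.80539267e-02] [-0.16693657 -0.0662143   0.04014205] [  0.56597659   0.0448419  -10.40827568]
```

View pics/w2.png

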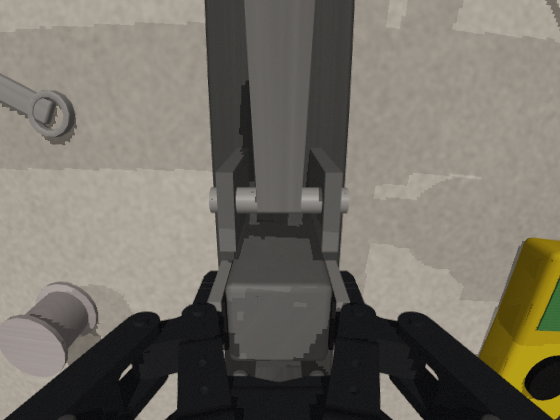

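The jack is held squarely by its block (block top about (280,322), pivot pin at row 200), with the plate in line with the tool. I'll check its pitch and where the block sits relative to the TCP.

Run:
```python
from h import *
P=np.load("w2.npz")["P"];Z=P[...,2]
q=np.concatenate([P[20:190,212:240].reshape(-1,3),P[20:190,320:345].reshape(-1,3)]);q=q[(q[:,2]>.03)&(q[:,2]<.075)]
A=np.c_[q[:,:2]-q[:,:2].mean(0),np.ones(len(q))];c=np.linalg.lstsq(A,q[:,2],rcond=None)[0]
for i in range(3):
    r=abs(A@c-q[:,2]);k=r<2*np.median(r);c=np.linalg.lstsq(A[k],q[k,2],rcond=None)[0]
print("plate slopes",c,q[:,:2].mean(0),k.sum())
m=np.zeros(Z.shape,bool);m[270:375,222:336]=1;m&=(Z>.118)&(Z<.14)
r=cv2.minAreaRect((P[m][:,:2]*1000).astype(np.float32));print("block",r,np.median(P[m][:,2]))
P=np.load("t2.npz")["P"];Z=P[...,2];np.set_printoptions(precision=1,suppress=True)
# saddle: near expected
e=np.array([.5493,.1687])+.085*np.array([.0854,-.9963])
m=(np.hypot(P[...,0]-e[0],P[...,1]-e[1])<.026)&(Z>.085)&(Z<.12);print("saddle exp",e*1000)
if m.sum()>5: print(m.sum(),cv2.minAreaRect((P[m][:,:2]*1000).astype(np.float32)),np.median(P[m][:,2])*1000)
```

```text
plate slopes [-0.00102161 -0.00394971  0.05473264] [0.53990215 0.25372465] 6165
block ((548.9661865234375, 169.61436462402344), (43.74187088012695, 36.792598724365234), 5.667299270629883) 0.12488010228968233
saddle exp [556.6  84. ]
124 ((556.6552124023438, 81.0673828125), (33.26008224487305, 33.04059982299805), 48.681129455566406) 99.51505542013739
```

>>> {"method": "drive_tool", "body": {"plan": [[-0.025,-0.003,0,0,0,0,-1],[-0.045,-0.005,0,0,0,0,-1],[-0.045,-0.005,0,0,0,0,-1],[-0.045,-0.0053,0,0,0,0,-1],[-0.03,0,0,0,0,0,-1],[-0.01,0,0.01,0,0,0,-1],[0,0,0.02,0,0,0,-1],[0,0,0.01,0,0,0,-1],[0,0,0,0,0,0,-1],[0,0,0,0,0,0,-1]]}}

```text
t: 6.55
tcp_pos: [0.5493, -0.0313, 0.0673]
tool_rot: [0.675, 0.737, -0.0, -0.0]
force: [0.6, 0.3, -9.4]
finger_gap: 0.461
gripper_force: 82.6
```

```bash
cat > look.py <<'E'
from h import *
import sys
np.set_printoptions(precision=1,suppress=True)
def chk(tag,saddle_z):
    s=manip.sense();T=R.from_quat(s["tool_rot"]).as_matrix();t=s["tcp_pos"]*1000
    print("t",s["t"],"tcp",t,"yaw",np.degrees(np.arctan2(T[1,0],T[0,0])),"F",s["force"],"grip",s["gripper_force"])
    for n in("top","scene"):
        d=cam(n);save(d,tag+n);P=cloud(d)*1000;Z=P[...,2]
        def f(e,rad,lo,hi,l):
            m=(np.hypot(P[...,0]-e[0],P[...,1]-e[1])<rad)&(Z>lo)&(Z<hi)
            if m.sum()>8:
                r=cv2.minAreaRect(P[m][:,:2].astype(np.float32));print(n,l,m.sum(),np.array(r[0]),np.array(r[1]),r[2],"z",np.median(P[m][:,2]))
        f(t[:2]-85*T[:2,0],26,saddle_z-5,saddle_z+5,"saddle")
        f((564,-219),16,86,105,"bolt"); f((564,-219),45,77,85.5,"lug")
        f((532,-372),200,115,126,"ctop")
        f(t[:2]+150*T[:2,0],25,90,150,"grip")
        m=(abs(P[...,0]-t[0]-100*T[0,0])<40)&(abs(P[...,1]-t[1]-100*T[1,0])<50)&(Z>2)&(Z<12)
        if m.sum()>30: print(n,"plate z",np.median(Z[m]))
chk(sys.argv[1],float(sys.argv[2]))
E
python3 look.py a 59
```

```text
t 6.55 tcp [549.3 -31.3  67.3] yaw 95.03493145285326 F [ 0.6  0.3 -9.4] grip 82.64929175376892
top bolt 28 [ 563.2 -220.8] [15.5 26.7] 34.976898193359375 z 89.18917676294392
top lug 207 [ 563.1 -229.7] [40.1 61.5] 7.311919212341309 z 81.34102101401352
top ctop 6182 [ 536.1 -416. ] [262.1 308.3] 4.944974899291992 z 119.61472403522399
scene saddle 178 [ 558.3 -116.5] [35.9 35.4] 42.2934455871582 z 62.11399483146401
scene bolt 61 [ 562.9 -219. ] [18.4 17.6] 3.047480821609497 z 89.29753860051626
scene lug 353 [ 563.5 -225.4] [42.3 52. ] 5.379608631134033 z 82.41571083914401
scene ctop 14100 [ 533.  -371.9] [264.1 221.2] 5.504796504974365 z 120.52682287303114
scene grip 248 [539.8 117.7] [28.3 46.3] 4.972189426422119 z 133.9538045257861
```

>>> {"method": "drive_tool", "body": {"plan": [[0,-0.003,0.005,0,0,0,-1],[-0.015,0,0,0,0,0,-1],[-0.02,0,0,0,0,0,-1],[-0.02,0,0,0,0,0,-1],[-0.02,0,0,0,0,0,-1],[-0.015,0,0,0,0,0,-1],[-0.0125,0,0,0,0,0,-1],[0,0,0,0,0,0,-1],[0,0,0,0,0,0,-1],[0,0,0,0,0,0,-1]]}}

```text
t: 7.65
tcp_pos: [0.5547, -0.1334, 0.0623]
tool_rot: [0.675, 0.737, -0.0, -0.001]
force: [-0.0, -0.3, -10.4]
finger_gap: 0.46
gripper_force: 82.9
```

```bash
python3 look.py b 54
```

```text
t 7.65 tcp [ 554.7 -133.4   62.3] yaw 95.01536289315273 F [ -0.   -0.3 -10.4] grip 82.90258169174194
top ctop 5457 [ 535.6 -414.3] [260.9 306.4] 4.602471351623535 z 119.77624196805859
scene saddle 51 [ 576.6 -216.9] [ 9.9 29.8] 9.709037780761719 z 55.56929474710959
scene bolt 65 [ 563.4 -219.1] [18.2 17.4] 0.824977695941925 z 89.28038672907002
scene lug 346 [ 563.3 -225.5] [42.2 52. ] 3.500000476837158 z 82.4427161050308
scene ctop 14102 [ 533.4 -372. ] [262.9 220.8] 5.228666305541992 z 120.54278932904572
scene grip 275 [545.5  15.4] [28.6 47.3] 6.311184883117676 z 128.34980297744823
scene plate z 10.564042418423236
```

View pics/bscene.png

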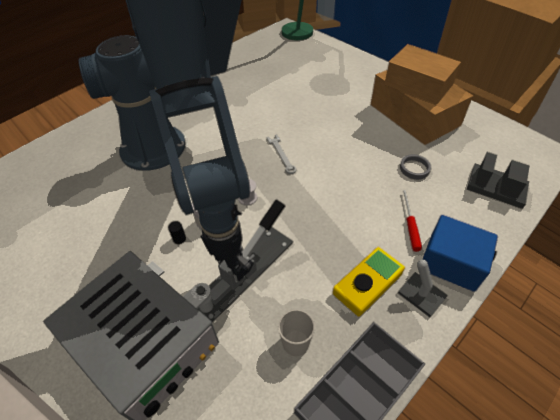

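The jack sits in line with the lug (lug at (202,291), jack running to (285,240)) and all the bystanders are clear. Lowering it onto the table now.

>>> {"method": "drive_tool", "body": {"plan": [[0,0,0.0015,0,0,0,-1],[0,0,0.0015,0,0,0,-1],[0,0,0,0,0,0,-1],[0,0,0,0,0,0,-1]]}}

```text
t: 8.15
tcp_pos: [0.5553, -0.1343, 0.0594]
tool_rot: [0.676, 0.737, -0.0, -0.0]
force: [-0.1, -0.0, -10.1]
finger_gap: 0.457
gripper_force: 82.9
```

>>> {"method": "drive_tool", "body": {"plan": [[0,0,0.001,0,0,0,-1],[0,0,0.001,0,0,0,-1],[0,0,0,0,0,0,-1]]}}

```text
t: 8.45
tcp_pos: [0.5555, -0.1346, 0.0586]
tool_rot: [0.676, 0.737, 0.0, 0.0]
force: [-1.7, -0.0, 1.7]
finger_gap: 0.455
gripper_force: 84.0
```

>>> {"method": "drive_tool", "body": {"plan": [[0,0,0,0,0,0,1],[0,0,0,0,0,0,1],[0,0,0,0,0,0,1],[0,0,0,0,0,0,1],[0,0,-0.01,0,0,0,1],[0,0,-0.035,0,0,0,1],[0,0,-0.045,0,0,0,1],[0,0,-0.045,0,0,0,1],[0,0,-0.035,0,0,0,1],[0,0,-0.02,0,0,0,1]]}}

```text
t: 9.45
tcp_pos: [0.5566, -0.135, 0.2519]
tool_rot: [0.676, 0.737, 0.001, 0.003]
force: [1.0, -0.8, 0.1]
finger_gap: 1.001
gripper_force: 0.0
```

>>> {"method": "drive_tool", "body": {"plan": [[0.02,0,0,0,0,0,-1],[0.03,0,0,0,0,0,-1],[0.03,0,0,0,0,0,-1],[0,0,0,0,0,0,-1],[0,0,0,0,0,0,-1]]}}

```text
t: 9.95
tcp_pos: [0.5484, -0.0544, 0.2482]
tool_rot: [0.675, 0.738, 0.0, 0.001]
force: [-0.2, -0.3, 0.8]
finger_gap: 0.145
gripper_force: 0.0
```

Run:
```python
from h import *
s=manip.sense();T=R.from_quat(s["tool_rot"]).as_matrix();print(s["t"],s["tcp_pos"],np.degrees(np.arctan2(T[1,0],T[0,0])),s["force"])
d=cam("wrist");save(d,"w3");np.savez("w3.npz",P=cloud(d),im=d["image"])
d=cam("scene");np.savez("s3.npz",P=cloud(d),im=d["image"])
```

```text
9.95 [ 0.54842996 -0.0543827   0.24819683] 95.07764626561224 [-0.21084888 -0.31612193  0.84423367]
```

View pics/w3.png

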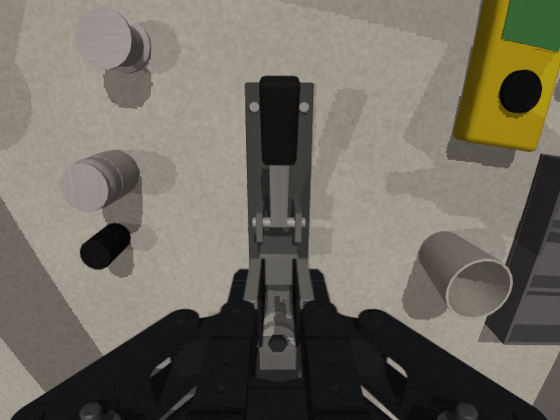

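The view from above the jack shows the grip at (280,120), pivot at row 222, and the bolt head at (278,344) on the jack's centre line. I'll measure them.

Run:
```python
from h import *
for f,g in(("w3",1),("s3",0)):
    D=np.load(f+".npz");P=D["P"]*1000;Z=P[...,2]
    def rect(e,rad,lo,hi,n):
        m=(np.hypot(P[...,0]-e[0],P[...,1]-e[1])<rad)&(Z>lo)&(Z<hi)
        if m.sum()>8:
            c,s,a=cv2.minAreaRect(P[m][:,:2].astype(np.float32));print(f,n,m.sum(),np.round(c,1),np.round(s,1),round(a,2),"z",np.round(np.percentile(P[m][:,2],[2,50,98]),1))
    rect((563,-219),14,86,95,"bolt");rect((556,-134),32,73,83,"block");rect((541,45),120,5,12,"plate");rect((544,13),45,95,150,"grip");rect((562,-200),12,78,85.5,"lugend")
    rect((562,-218),26,46,57,"saddle");rect((533,-372),200,116,126,"ctop")
```

```text
w3 bolt 214 [ 561.7 -217.2] [18.6 17.6] 67.47 z [86.5 88.6 90. ]
w3 block 929 [ 555.4 -133. ] [38.6 35.7] 5.13 z [74.  77.3 78.7]
w3 plate 3582 [545.1 -14.8] [ 72.3 119.2] 5.15 z [ 5.9  7.6 10.4]
w3 grip 3574 [543.3   5.9] [28.3 75.7] 4.81 z [100.4 124.9 137.2]
w3 lugend 239 [ 562.  -203.5] [13.8 23.4] 86.45 z [78.4 81.6 84.9]
w3 saddle 318 [ 563.9 -210.7] [20.7 34.3] 86.56 z [46.3 51.4 53. ]
w3 ctop 160 [ 460.5 -283.8] [54.   6.3] 51.28 z [116.6 119.5 120.7]
s3 bolt 62 [ 562.6 -219.3] [17.7 17.6] 85.47 z [86.8 89.7 92.4]
s3 block 271 [ 557.1 -134.7] [40.4 37. ] 5.31 z [74.2 78.6 81.2]
s3 plate 915 [593.   -3.5] [154. 121.] 13.1 z [ 5.3  8.1 11.1]
s3 grip 416 [546.8   4.5] [28.3 70.8] 4.19 z [ 99.2 119.5 137.1]
s3 lugend 39 [ 562.3 -203.9] [10.1 21.7] 77.98 z [79.1 82.4 84.3]
s3 saddle 63 [ 576.8 -219.3] [10.4 31.3] 8.17 z [46.2 51.3 55.4]
s3 ctop 14058 [ 532.3 -371.9] [262.7 220.5] 5.39 z [117.7 120.5 123.4]
```

>>> {"method": "drive_tool", "body": {"plan": [[0.03,0,0,0,0,0,-1],[0.037,0,0,0,0,0,-1],[0,0,0.03,0,0,0,-1],[0,0,0.03,0,0,0,-1],[0,0,0.025,0,0,0,-1],[0,0,0,0,0,0,-1],[0,0,0,0,0,0,-1]]}}

```text
t: 10.75
tcp_pos: [0.543, 0.0111, 0.1626]
tool_rot: [0.676, 0.737, -0.0, -0.0]
force: [0.4, 0.2, -0.9]
finger_gap: 0.002
gripper_force: 0.0
```

>>> {"method": "drive_tool", "body": {"plan": [[0,0,0.008,0,0,0,-1],[0,0,0.008,0,0,0,-1],[0.003,0,0.006,0,0,0,-1],[0.004,0,0.008,0,0,0,-1],[0.004,0,0.008,0,0,0,-1],[0,0,0,0,0,0,-1],[0,0,0,0,0,0,-1]]}}

```text
t: 11.45
tcp_pos: [0.5411, 0.0233, 0.1242]
tool_rot: [0.676, 0.737, -0.0, -0.001]
force: [-1.0, -1.1, 1.9]
finger_gap: -0.0
gripper_force: 0.7
```

```bash
python3 look.py c 62
```

```text
t 11.45 tcp [541.1  23.3 124.2] yaw 95.01139115437434 F [-1.  -1.1  1.9] grip 0.7266221707686782
top bolt 33 [ 561.9 -219.6] [20.4 18.7] 79.0069580078125 z 88.46207527530869
top lug 220 [ 562.9 -229.8] [41. 61.] 6.845236778259277 z 81.13917610617261
top ctop 6215 [ 531.9 -372.5] [261.3 222.5] 4.939804553985596 z 119.74662144306735
top plate z 3.281153851614649
scene saddle 24 [555.2 -70.4] [43.  22.7] 59.27793502807617 z 63.83858537153431
scene bolt 65 [ 563.7 -218.1] [17.5 18.7] 16.40654945373535 z 89.38817993811887
scene lug 347 [ 563.1 -225.4] [41.4 51.9] 6.379861831665039 z 82.26997595079344
scene ctop 14112 [ 533.6 -371.9] [263.4 220.9] 5.368807315826416 z 120.52243009070146
scene plate z 2.5090322618076533
```

>>> {"method": "drive_tool", "body": {"plan": [[0.002,0,0.007,0,0,0,-1],[0.002,0,0.007,0,0,0,-1],[0.001,0,0.007,0,0,0,-1],[0.001,0,0.007,0,0,0,-1],[0,0,0.007,0,0,0,-1],[0,0,0.005,0,0,0,-1],[0,0,0,0,0,0,-1],[0,0,0,0,0,0,-1]]}}

```text
t: 12.35
tcp_pos: [0.5411, 0.0309, 0.0853]
tool_rot: [0.676, 0.737, 0.001, -0.001]
force: [-1.2, 6.4, 10.3]
finger_gap: 0.0
gripper_force: 5.3
```

```bash
python3 look.py d 80
```

```text
t 12.35 tcp [541.1  30.9  85.3] yaw 94.90200870111094 F [-1.2  6.4 10.3] grip 5.306583142373711
top bolt 66 [ 563.7 -218.5] [28.5 30.7] 88.61778259277344 z 98.93674785511408
top ctop 3216 [ 533.9 -375.5] [263.7 222.7] 5.233088970184326 z 122.01831679667652
top plate z 3.416119558820707
scene bolt 124 [ 563.2 -218.8] [30.4 30.5] 43.289241790771484 z 98.8838300192894
scene lug 21 [ 579.6 -218. ] [ 4.1 20.3] 11.808243751525879 z 81.04303266713364
scene ctop 7074 [ 534.8 -376.4] [264.5 217.9] 5.573422431945801 z 122.2271963714674
scene plate z 2.3461210090491846
```

>>> {"method": "drive_tool", "body": {"plan": [[0.001,0,0.004,0,0,0,-1],[0.0005,0,0.004,0,0,0,-1],[0,0,0.002,0,0,0,-1],[0,0,0,0,0,0,-1],[0,0,0,0,0,0,-1]]}}

```text
t: 12.95
tcp_pos: [0.5412, 0.0311, 0.0756]
tool_rot: [0.676, 0.737, 0.001, 0.0]
force: [-0.5, 2.1, 11.7]
finger_gap: -0.0
gripper_force: 5.7
```

```bash
python3 look.py e 87
python3 - <<'E'
from h import *
d=cam("wrist");save(d,"w4")
P=cloud(d)*1000;Z=P[...,2]
for n,e,r,lo,hi in(("bolt",(563,-219),16,98,120),("block",(556,-134),32,73,83)):
    m=(np.hypot(P[...,0]-e[0],P[...,1]-e[1])<r)&(Z>lo)&(Z<hi)
    if m.sum()>8: print(n,cv2.minAreaRect(P[m][:,:2].astype(np.float32)),np.median(P[m][:,2]))
E
```

```text
t 12.95 tcp [541.2  31.1  75.6] yaw 94.95208707398598 F [-0.5  2.1 11.7] grip 5.71963794529438
top bolt 52 [ 564.2 -218.2] [28.6 30.1] 28.48194694519043 z 102.43608535008607
top ctop 2608 [ 533.9 -376.3] [263.3 223.1] 5.499815940856934 z 121.85518386050299
scene bolt 78 [ 564.2 -219.8] [28.7 30.4] 67.66992950439453 z 103.21483835136979
scene lug 21 [ 579.2 -219.4] [ 5.6 23.7] 3.53983211517334 z 82.84757009618637
scene ctop 5942 [ 535.  -378.7] [266.9 217.4] 6.4926557540893555 z 122.02619071456073
scene plate z 2.4307412427374553
```

>>> {"method": "drive_tool", "body": {"plan": [[0,0,-0.007,0,0,0,-1],[0,0,-0.007,0,0,0,-1],[-0.001,0,-0.007,0,0,0,-1],[-0.001,0,-0.007,0,0,0,-1],[-0.0015,0,-0.007,0,0,0,-1],[-0.002,0,-0.007,0,0,0,-1],[-0.003,0,-0.008,0,0,0,-1],[-0.004,0,-0.008,0,0,0,-1],[-0.003,0,-0.008,0,0,0,-1],[-0.003,0,-0.008,0,0,0,-1]]}}

```text
t: 14.1
tcp_pos: [0.5425, 0.0115, 0.1488]
tool_rot: [0.676, 0.737, -0.0, -0.0]
force: [-0.8, 0.0, 0.3]
finger_gap: -0.002
gripper_force: 0.0
```

>>> {"method": "drive_tool", "body": {"plan": [[0,0,-0.01,0,0,0,-1],[0,0,-0.01,0,0,0,-1],[0,0,0,0,0,0,-1],[0,0,0,0,0,0,-1],[0,0,0,0,0,0,-1],[0,0,0,0,0,0,-1]]}}

```text
t: 14.7
tcp_pos: [0.5422, 0.0121, 0.1681]
tool_rot: [0.676, 0.737, -0.0, -0.0]
force: [-0.2, 0.7, 0.6]
finger_gap: -0.001
gripper_force: 0.0
```

Run:
```python
from h import *
s=manip.sense();print(s["t"],s["tcp_pos"],s["force"])
d=cam("scene");save(d,"s5")
P=cloud(d)*1000;Z=P[...,2]
for n,e,r,lo,hi in(("bolt",(563,-219),14,86,110),("block",(556,-134),32,73,83),("lug",(563,-219),45,77,85.5),("ctop",(533,-372),200,115,126),("grip",(545,5),45,95,145)):
    m=(np.hypot(P[...,0]-e[0],P[...,1]-e[1])<r)&(Z>lo)&(Z<hi)
    if m.sum()>8:
        c,q,a=cv2.minAreaRect(P[m][:,:2].astype(np.float32));print(n,m.sum(),np.round(c,1),np.round(q,1),round(a,1),np.median(P[m][:,2]).round(1),P[m][:,2].max().round(1))
```

```text
14.7 [0.54222516 0.01212617 0.16805833] [-0.2337393   0.72151045  0.59918215]
bolt 57 [ 562.9 -213.2] [18.7 15.6] 19.9 89.3 92.0
block 269 [ 556.9 -134.9] [41.3 36.7] 3.1 78.7 82.3
lug 349 [ 562.6 -219.8] [41.9 52.2] 5.3 82.3 85.5
ctop 14024 [ 533.9 -366.2] [264.6 221. ] 5.7 120.5 125.8
grip 403 [547.6   0.6] [27.7 78.7] 5.0 116.7 138.6
```

View pics/s5.png

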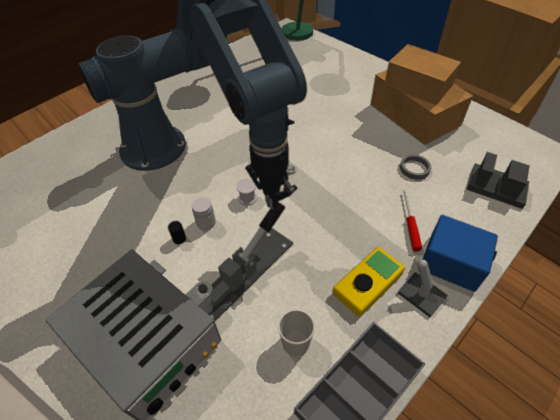

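The view shows the handle up, the chassis level on its feet, and everything else in place. The chassis walked about 6 mm in +y during the stroke, so the saddle offset is roughly 6 mm, within the 14 mm tolerance. Now the second press.

>>> {"method": "drive_tool", "body": {"plan": [[0,0,0.01,0,0,0,-1],[0,0,0.01,0,0,0,-1],[0.002,0,0.007,0,0,0,-1],[0.003,0,0.007,0,0,0,-1],[0.004,0,0.007,0,0,0,-1],[0.003,0,0.007,0,0,0,-1],[0.003,0,0.007,0,0,0,-1],[0.002,0,0.007,0,0,0,-1],[0.001,0,0.006,0,0,0,-1],[0.001,0,0.006,0,0,0,-1]]}}

```text
t: 15.75
tcp_pos: [0.5411, 0.0298, 0.0951]
tool_rot: [0.675, 0.738, -0.001, 0.001]
force: [-2.9, -6.3, 10.0]
finger_gap: 0.002
gripper_force: 5.0
```

>>> {"method": "drive_tool", "body": {"plan": [[0.001,0,0.006,0,0,0,-1],[0,0,0.006,0,0,0,-1],[0,0,0.005,0,0,0,-1],[0,0,0.0015,0,0,0,-1],[0,0,0,0,0,0,-1],[0,0,0,0,0,0,-1],[0,0,0,0,0,0,-1]]}}

```text
t: 16.45
tcp_pos: [0.5411, 0.0311, 0.0771]
tool_rot: [0.675, 0.738, -0.0, 0.001]
force: [-2.6, -4.6, 11.3]
finger_gap: 0.002
gripper_force: 5.4
```

>>> {"method": "drive_tool", "body": {"plan": [[-0.0005,0,0.0015,0,0,0,-1],[-0.0005,0,0.001,0,0,0,-1],[0,0,0,0,0,0,-1],[0,0,0,0,0,0,-1],[0,0,0,0,0,0,-1]]}}

```text
t: 16.95
tcp_pos: [0.5411, 0.0309, 0.0749]
tool_rot: [0.676, 0.737, 0.0, 0.001]
force: [-3.1, -1.9, 12.6]
finger_gap: 0.001
gripper_force: 6.4
```

Run:
```python
from h import *
s=manip.sense();print(s["t"],s["tcp_pos"],s["force"],s["qd"].round(4))
d=cam("scene");save(d,"s6")
P=cloud(d)*1000;Z=P[...,2]
for n,e,r,lo,hi in(("bolt",(563,-217),24,106,118),("block",(556,-134),32,73,83),("lug",(563,-219),40,95,105.5),("plate",(545,-5),40,4,13)):
    m=(np.hypot(P[...,0]-e[0],P[...,1]-e[1])<r)&(Z>lo)&(Z<hi)
    if m.sum()>8:
        c,q,a=cv2.minAreaRect(P[m][:,:2].astype(np.float32));print(n,m.sum(),np.round(c,1),np.round(q,1),round(a,1),np.median(P[m][:,2]).round(1),P[m][:,2].max().round(1))
m=(abs(P[...,0]-533)<115)&(abs(P[...,1]+375)<95)&(Z>105)
q=P[m];A=np.c_[q[:,:2]-q[:,:2].mean(0),np.ones(len(q))]
c=np.linalg.lstsq(A,q[:,2],rcond=None)[0];k=abs(A@c-q[:,2])<3;c=np.linalg.lstsq(A[k],q[k,2],rcond=None)[0];print("chassis tilt",c)
```

```text
16.95 [0.5411198  0.03090216 0.07488462] [-3.0549458  -1.87188047 12.55840981] [-0.0013  0.0001 -0.0004  0.0014 -0.0003 -0.0007]
bolt 91 [ 560.3 -208.1] [27.9 27.6] 62.5 110.4 113.5
block 274 [ 556.5 -135.4] [41.4 36.9] 6.2 78.8 82.3
lug 371 [ 562.8 -222.3] [42.4 55.5] 4.4 102.4 105.5
plate 423 [558.9  -4.3] [48.  78.3] 1.5 7.8 12.3
chassis tilt [-7.14641554e-03  8.97566368e-02  1.28042124e+02]
```

View pics/s6.png

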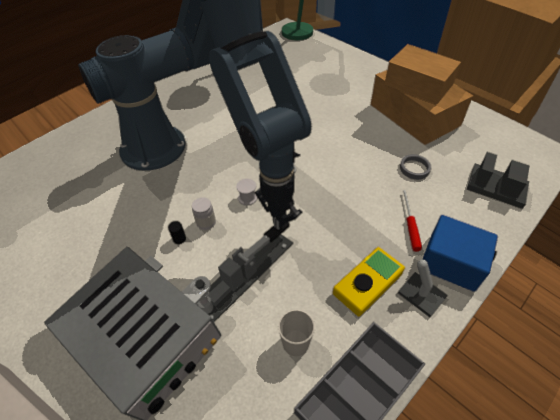

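The view shows the fingertips holding the handle down at about (290,225), the chassis tilted 0.09 rad on the saddle, and the bystanders untouched. The saddle is about 7 mm off the pad, the lug is about 20 mm up, and I'm pressing with 12.6 N, so I'm handing it in.

```bash
python3 -c "
from station import manip
print(manip.sign_off())"
```

```text
the job is handed in; nothing more can be done
None
```

I handed the job in with the trial stroke done and the handle held down; no verdict came back, but by camera the lug is about 20 mm up, the chassis is tilted 0.09 rad, and the saddle is about 7 mm off the pad centre (limit 14), since the chassis shifted about 6 mm in the trial stroke.

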